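# Get the slip stone out of its box

## Task

Open the stone box by pressing on its flush lid with the fingertips and sliding it fully open, pressing only as firmly as needed because the lid is thin and cracks under a hard push. Then lift the slip stone out and lay it flat in the recess of the honing block, let go of it and leave the lid open. Do not disturb the other things on the bench.

Things in the scene. Friction and masses are not known exactly. Their poses are not given: they have to be found in the camera images.
- stonebox: Wooden box 230 (x) x 130 (y) x 54 mm high, fixed to the bench; origin at the centre of its underside. Side walls 7 mm, each with a lip inside its top edge (6 mm wide, 4 mm thick): 104 mm clear between the lips. The +x end wall (10 mm) is full height; the -x end wall is low (34 mm) and the lid slides out over it to the box's -x. Pressed by the robot with over 25 N, box or lid cracks
- lid_nominal (a point): point fixed to the box (its axes), x = 65 mm from the box's centre, 45 mm up: where the top of the lid would be if its grooves ran level. They are worn: from 45 mm at x = -100 mm the lid rises or falls towards +x with an unknown slope up to about 0.02 rad, so here it may lie 3.5 mm higher or lower and must be found and followed by touch
- lid (a joint): how far the lid is slid open to the box's -x, in m: 0 shut, 0.095 fully open at its stop; stays where left. Plain plywood panel 220 x 114 x 5 mm, no handle, below the lips; shut it covers box x = -115 to 105 mm, fully open -210 to 10 mm. Stiff: it gives only about 0.5 mm at 10 N, and sags a little more under a long press. Sliding takes about 5 N; a press of 10 to 17 N drags it
- compartment (a point): centre of the floor of the stone compartment, under the shut lid, 6 mm above the bench, axes as the box's: 92 (x) x 116 (y) mm inside, between the full-height end wall and a divider 24 mm high; free when the lid is fully open
- stone: grey slip stone, 66 (x) x 26 (y) x 20 mm (z), 60 to 120 g, lying flat and loose on the floor of the stone compartment, long side roughly along the box's x; origin at the centre of its underside
- block: honing block, pale wood 150 (x) x 90 (y) x 28 mm high, fixed to the bench; origin at the centre of its underside. A rectangular recess 74 (x) x 34 (y) mm, 6 mm deep, lies in the middle of its top, long side along x
- recess (a point): centre of the floor of the honing block's recess, 22 mm above the bench; axes as the block's
- mallet: carver's mallet standing on its head, 92 mm wide, 230 mm high; origin at the centre of its underside. Not to be disturbed
- gouge1: carving gouge lying near the middle between box and block, about 250 mm long, 22 mm high; origin on the bench under the ferrule, blade to its +x, handle 120 mm to its -x. Not to be disturbed
- gouge2: gouge lying on the left side, about 230 mm long; origin under the ferrule. Not to be disturbed
- gouge3: gouge lying on the right side, about 220 mm long; origin under the ferrule. Not to be disturbed
- pot: amber glass jar with a lid, 68 mm wide, 85 mm high; origin under its centre. Not to be disturbed
- mug: white mug, 80 mm wide, 90 mm high; origin under its centre. Not to be disturbed
- offcut: stepped wooden offcut 90 x 60 x 55 mm; origin under its centre. Not to be disturbed
Things that resemble listed ones, but are neither listed nor needed, are in the scene too. What is shaped like the block but green or turquoise is not meant.

How it is judged:
On the way, in this order (a step that is already met when the one before it is completed fails the run):
1. the lid is slid fully open (at least 85 of 95 mm) (value of joint lid above 0.085 m), for 0.2 s.
2. the stone is lifted clear out of the box (height (world z) of stone above 0.065 m), for 0.1 s.
At the end, for the whole second after the job is handed in: The lid is still at least 80 mm open; the stone lies flat (within 0.1 rad) on the floor of the honing block's recess, its underside within 3 mm of that floor, centred within 8 mm, its long side along the recess, let go and at rest (value of joint lid above 0.08 m and horizontal distance between stone and recess below 0.008 m and z of stone in the frame of recess between -0.003 and 0.003 m and angle between the z axis of stone and the z axis of recess, either way round below 0.1 rad and angle between the x axis of stone and the x axis of recess, either way round below 0.25 rad and linear speed of stone below 0.02 m/s and contact force between the fingers and stone below 0.1 N); the robot touches nothing.
It fails at once if the robot presses on the lid or the box with more than 25 N (contact force between any of the fingers, the arm and stonebox above 25 N).
It fails at once if another thing on the bench (mallet, gouges, jar, mug, offcut) is moved more than 25 mm (distance of any of mallet, gouge1, gouge2, gouge3, pot, mug, offcut from where it was at the start of the episode above 0.025 m).
It also fails if it takes over 58 s, if anything falls off the work surface, if the arm or the gripper's body presses on something with over 40 N, if the wrist force passes 120 N, or if a joint passes its speed limit or range.

## Robot

A 6-joint arm with a two-finger parallel gripper is mounted at the origin on the work surface. World frame = base frame: x ahead of the robot, y to its left, z up, the work surface at z = 0. Lengths are in m, angles in rad, forces in N, time in s.
With the tool pointing down it reaches from about 0.25 to 0.775 m from the base axis. Payload 4 kg.
Tool frame: the origin (TCP) lies midway between the tips of the shut fingers; the grasp point (between the pads) lies 19 mm behind it; z points along the fingers, y is the line along which they close (so a half turn about z gives the same grasp; the last joint's range is limited). The gripper opens to 94 mm and grips with 3 to 60 N. Pads are 16 mm wide; open, the fingers measure 119 mm over their backs; the gripper's body (75 mm by 177 mm) begins 78 mm behind the grasp point.
Start: joints at [1.122, 0.087, 1.371, -0, 1.684, -0.103], TCP at [0.186, 0.517, 0.206] pointing down, gripper open.
Joint ranges: [-3.1, 3.1], [-0.76, 2.03], [0.27, 2.55], [-1.08, 4.22], [0.17, 2.65], [-2.57, 2.57]. Speed limits (rad/s): [2.79, 2.79, 3.14, 3.14, 3.14, 3.14].

## Interface

Orientations are given as [roll, pitch, yaw] about the fixed x, y, z axes, in that order (R = Rz(yaw) Ry(pitch) Rx(roll)).
In Python, from bench import robot gives the robot as it stands.
- The arm moves only by the tool servo_tool, never from a script. Its argument "moves" is a list of rows, each a list of 5 numbers: the shift along the tool's x, y, z in units of 25 mm (1.0 is 25 mm), then the turn about the tool's z in units of 6 degrees (1.0 is 6 degrees), then the closure, from 0 (fully open) to 1 (shut). In form: [[dx, dy, dz, yaw, gripper], ...]. A call has 1 to 10 rows; each row is the pose to reach, as a shift and turn from the pose commanded when the call began, along the tool's axes at that moment; what a row does not reach only later rows make up. A row lasts 1/12 s, in which the tool goes at most 41.7 mm and 7.16 degrees, less where a joint would pass 70% of its speed; a pose out of reach is approached as far as the arm can. A call with a gripper value outside its range is refused whole. The fingers move at their own pace and stop on an object; the grip force is fixed at half the most. Time passes only in rows, so rows that repeat a pose let the fingers close. It gives the time, the measured TCP pose, the force, the opening and the grip force at its end, in the units of the state.
- robot.get_obs(): the state, without advancing time (a new reading comes with each control period).
- robot.snapshot(name): name is "scene" or "top"; returns a dict with "image" (384x512x3 uint8, blue, green, red), "fx", "fy", "cx", "cy" (pixels), "eye" and "orientation" of the camera in the world. Camera axes: x right, y down, z forward; pixel columns grow to the right and rows downward; lengths in m; the calibration is good to about 2 mm. A picture is of the moment at which its call begins. There is no depth.
- robot.close_job(): hands the job in; it is judged then, once.
The state is a dict: "time": time; "joint_positions": joint angles; "qvel": joint speeds; "joint_torque": joint torques, N m; "tool_pos": TCP position; "ee_rot": TCP orientation; "wrist_force": force on the tool from outside, world axes, zero at the start; "wrist_torque": the same for the moment, N m; "width": finger opening in m; "finger_force": force on a finger pad.
Only numpy, scipy, OpenCV 4.12 (cv2) and the standard library are available. Lean on these libraries where they do the work, as an engineer would, in place of code of your own. Each camera call takes 0.05 s, during which the arm holds its last target. There are 200 camera calls.

## Working session

There is one attempt and no reset: what is moved stays moved. The work goes in short steps, Python scripts to look and compute and a tool call to move; the robot and the scene stay as the last step left them, time stands still between calls to the robot, and variables do not carry over. Pictures are saved under pics/ and viewed, at most 10 in all, crops included, and the job is handed in when it is done.

Besides the shell and the picture viewer there is one more tool, called after ">>>" as a command line: name --pt "numbers of a row" for each row, then --argument value for the rest. servo_tool: Moves the arm, as the interface text tells. Its arguments: {"type":"object","properties":{"moves":{"type":"array"}},"required":["moves"]}

```bash
mkdir -p pics
python3 - <<'E'
from bench import robot
import cv2,numpy as np
for n in("scene","top"):
    s=robot.snapshot(n); cv2.imwrite(f"pics/{n}0.png",s["image"]); print(n,{k:v for k,v in s.items() if k!="image"})
o=robot.get_obs();print(o)
E
```

```text
scene {'fx': 390.51164355873067, 'fy': 390.51164355873067, 'cx': 245.87197481712258, 'cy': 186.69352307012701, 'eye': array([1.24003151, 0.68648124, 0.75309045]), 'orientation': array([-2.18924103e+00, -1.96663310e-03,  2.35035121e+00])}
top {'fx': 455.19212258563846, 'fy': 455.19212258563846, 'cx': 257.3465523492125, 'cy': 189.93506421178824, 'eye': array([0.30270015, 0.0092599 , 1.68161427]), 'orientation': array([-2.98561175, -0.01434398, -1.54742353])}
{'time': 0.1, 'joint_positions': array([ 1.12186360e+00,  8.78869719e-02,  1.37206393e+00, -1.97746527e-05,
        1.68358857e+00, -1.03114924e-01]), 'qvel': array([-0.00095563, -0.00179173, -0.00487087,  0.00111404, -0.00025338,
       -0.0017281 ]), 'joint_torque': array([ 2.01753741e-03, -3.41254735e+01, -3.03301084e+01,  7.18530058e-02,
        3.04968178e-02, -8.51395498e-05]), 'tool_pos': array([0.18624131, 0.51699935, 0.20443788]), 'ee_rot': array([-3.13965415e+00, -1.80841336e-04,  2.79577247e+00]), 'wrist_force': array([ 0.08964812, -0.53839802, -0.14710317]), 'wrist_torque': array([0.02698434, 0.03865716, 0.04644011]), 'finger_force': 0.0, 'width': 0.09360615656276267}
```

View pics/top0.png

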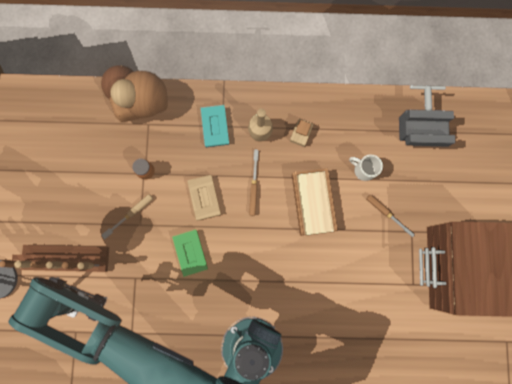

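View pics/scene0.png

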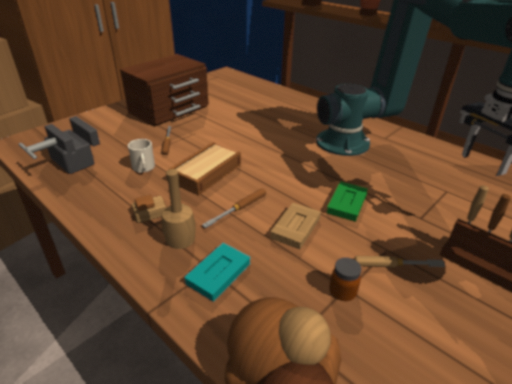

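```bash
cat > h.py <<'E'
import numpy as np,cv2
from scipy.spatial.transform import Rotation as R
def ray(s,uv):
    uv=np.atleast_2d(np.asarray(uv,float)); d=np.c_[(uv[:,0]-s["cx"])/s["fx"],(uv[:,1]-s["cy"])/s["fy"],np.ones(len(uv))]
    return R.from_euler("xyz",s["orientation"]).apply(d)
def plane(s,uv,z):
    d=ray(s,uv); return s["eye"]+d*((z-s["eye"][2])/d[:,2])[:,None]
def pix(s,P):
    c=R.from_euler("xyz",s["orientation"]).inv().apply(np.atleast_2d(P)-s["eye"])
    return np.c_[c[:,0]/c[:,2]*s["fx"]+s["cx"],c[:,1]/c[:,2]*s["fy"]+s["cy"]]
E
python3 - <<'E'
from bench import robot
from h import *
T=robot.snapshot("top");S=robot.snapshot("scene")
np.savez("s0.npz",T=T["image"],S=S["image"])
a=cv2.resize(T["image"][140:250,170:350],None,fx=4.4,fy=4.4,interpolation=cv2.INTER_CUBIC)[:, :792]
b=cv2.resize(S["image"][135:250,165:330],None,fx=4.4,fy=4.4,interpolation=cv2.INTER_CUBIC)
cv2.imwrite("pics/topc.png",a);cv2.imwrite("pics/scc.png",b)
for n,s,rois in(("T",T,((285,160,345,245),(180,170,225,225))),("S",S,((170,140,245,195),(265,200,325,250)))):
    for x0,y0,x1,y1 in rois:
        h=cv2.cvtColor(s["image"],cv2.COLOR_BGR2HSV)[y0:y1,x0:x1]
        # pale: print colours of centre
        print(n,x0,h[(y1-y0)//2,::5].tolist())
E
```

```text
T 285 [[14, 104, 194], [14, 106, 180], [14, 117, 157], [16, 101, 176], [22, 57, 241], [19, 67, 240], [19, 66, 240], [20, 63, 241], [18, 69, 237], [14, 117, 179], [13, 115, 124], [13, 116, 128]]
T 180 [[14, 102, 198], [14, 103, 198], [15, 99, 188], [17, 88, 201], [17, 92, 174], [18, 85, 211], [18, 86, 205], [17, 89, 194], [14, 113, 129]]
S 170 [[13, 158, 161], [14, 166, 129], [16, 126, 196], [17, 125, 221], [17, 121, 229], [18, 120, 229], [17, 124, 227], [18, 121, 229], [19, 117, 229], [15, 145, 160], [13, 178, 113], [13, 176, 106], [13, 172, 101], [13, 174, 107], [13, 154, 144]]
S 265 [[13, 152, 179], [13, 156, 162], [16, 138, 144], [16, 137, 177], [16, 136, 172], [16, 136, 185], [16, 138, 176], [16, 140, 151], [16, 137, 169], [16, 135, 174], [14, 145, 134], [13, 152, 141]]
```

View pics/topc.png

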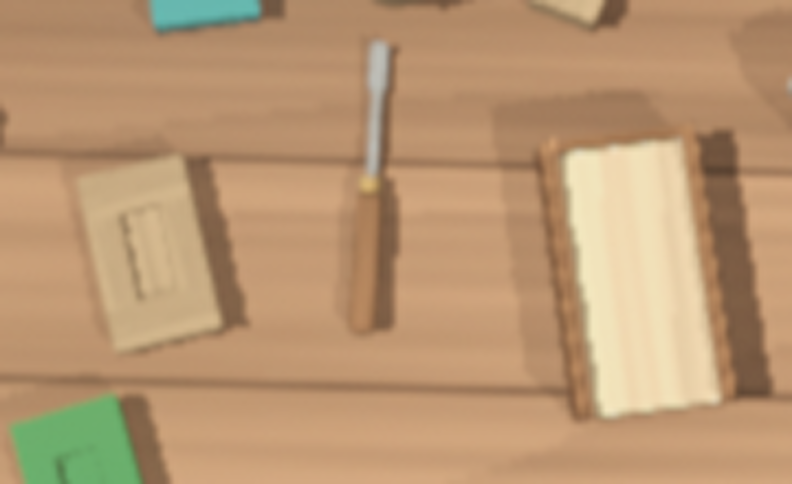

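View pics/scc.png

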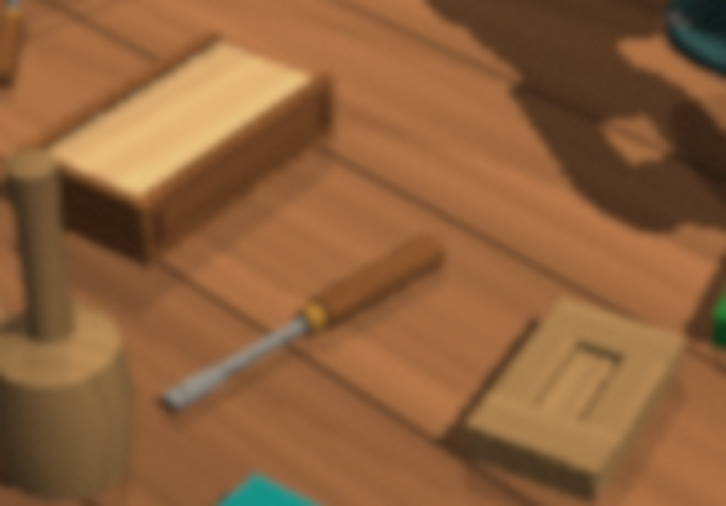

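The top crop shows the box (full-height dark wall at the far/top end, lid open edge toward the robot) and the pale block. Candidates for the block: turquoise (214,126), green (189,252), pale wood (203,198). I choose the pale one, and the crop confirms its recess. Only one box is present, at (315,203).

Run:
```python
from bench import robot
from h import *
T=robot.snapshot("top");S=robot.snapshot("scene")
def rect(s,roi,f,z,n):
    x0,y0,x1,y1=roi; k=6
    im=cv2.resize(s["image"][y0:y1,x0:x1],None,fx=k,fy=k,interpolation=cv2.INTER_CUBIC)
    m=f(cv2.cvtColor(im,cv2.COLOR_BGR2HSV)).astype(np.uint8)*255
    m=cv2.morphologyEx(m,cv2.MORPH_OPEN,np.ones((9,9)));m=cv2.morphologyEx(m,cv2.MORPH_CLOSE,np.ones((15,15)))
    c=max(cv2.findContours(m,0,1)[0],key=cv2.contourArea)
    p=(c[:,0,:]+.5)/k-.5+[x0,y0]
    P=plane(s,p,z)[:,:2].astype(np.float32)
    (cx,cy),(w,h),a=cv2.minAreaRect(P*1000); b=cv2.boxPoints(((cx,cy),(w,h),a))
    e=max((b[1]-b[0],b[2]-b[1]),key=np.linalg.norm); e=e*np.sign(e[0])
    print(n,"c",round(cx,1),round(cy,1),"size",round(w,1),round(h,1),"yaw",round(np.arctan2(e[1],e[0]),4),"area",cv2.contourArea(P)*1e6/(w*h))
    return np.array([cx,cy])
lidT=lambda h:(h[...,1]<85)&(h[...,2]>200)
lidS=lambda h:(h[...,0]>=16)&(h[...,2]>185)
for z in(.045,):
    rect(T,(285,160,345,245),lidT,z,"lidT");rect(S,(170,140,245,195),lidS,z,"lidS")
bl=lambda h:(h[...,0]>=15.5)&(h[...,2]>150)
blS=lambda h:(h[...,0]>=15)&(h[...,2]>120)
a=rect(T,(180,170,225,225),bl,.028,"blkT");rect(S,(265,200,325,250),blS,.028,"blkS")
# recess dark edges not used; colours across block
hb=cv2.cvtColor(T["image"],cv2.COLOR_BGR2HSV)
print(hb[195:201,185:225,0]);
```

```text
lidT c 520.2 -218.1 size 222.1 101.2 yaw 0.1512 area 0.9570815549966202
lidS c 517.4 -217.7 size 211.3 96.1 yaw 0.1539 area 0.9465373771053317
blkT c 531.7 188.9 size 155.1 94.7 yaw 0.2667 area 0.9620387083601191
blkS c 534.4 195.0 size 160.0 100.4 yaw 0.2669 area 0.9192357390619672
[[14 14 14 14 14 16 18 18 18 18 18 17 17 17 17 18 18 18 18 18 18 18 18 18
  18 18 18 18 17 17 17 16 14 14 14 14 14 14 14 14]
 [14 14 14 14 14 16 18 18 18 18 18 18 18 17 17 17 18 18 18 18 18 18 18 18
  18 18 18 17 18 17 17 16 14 14 13 13 14 14 14 14]
 [14 14 14 14 14 15 17 18 18 18 17 17 17 17 17 17 18 18 18 18 18 18 18 18
  18 18 18 18 17 18 17 16 14 13 13 13 14 14 14 14]
 [14 14 14 14 14 15 16 18 18 18 18 17 17 17 17 17 18 18 18 18 18 18 18 18
  18 18 18 17 18 17 18 17 15 13 14 13 14 14 14 14]
 [14 14 14 14 14 15 16 18 18 18 18 18 18 17 17 17 18 18 18 18 18 18 18 18
  18 18 18 18 17 18 18 17 16 13 14 14 14 14 14 14]
 [14 14 14 14 14 14 16 18 18 17 18 18 18 17 17 17 18 18 18 18 18 18 18 18
  18 18 18 18 17 17 18 17 16 14 13 14 13 13 14 14]]
```

Run:
```python
from bench import robot
from h import *
T=robot.snapshot("top");S=robot.snapshot("scene")
o=[170,140];tc=lambda c:np.array(c)/4.4-.4+o
sc=lambda c:np.array(c)/4.4-.4+[165,135]
print("recessT",plane(T,tc([(120,207),(160,203),(178,296),(137,301)]),.028).round(4)[:,:2].tolist())
print("recessS",plane(S,sc([(578,342),(622,356),(585,420),(537,405)]),.028).round(4)[:,:2].tolist())
print("malletbase S",plane(S,(180,242),.0),"top T z.23",plane(T,(261,115),.23),"S",plane(S,(172,173),.23))
print("box corners T z54",plane(T,tc([(543,140),(690,130),(730,398),(575,418)]),.054).round(4)[:,:2].tolist())
print("box S",plane(S,sc([(330,80),(150,205)]),.054).round(4)[:,:2].tolist())
```

```text
recessT [[0.5698, 0.2141], [0.574, 0.1809], [0.4962, 0.1628], [0.4912, 0.1966]]
recessS [[0.5029, 0.1666], [0.4939, 0.1963], [0.5607, 0.2185], [0.5711, 0.1878]]
malletbase S [[ 8.03137502e-01 -6.54153540e-05  0.00000000e+00]] top T z.23 [[ 0.78311076 -0.01245333  0.23      ]] S [[0.80213383 0.0028768  0.23      ]]
box corners T z54 [[0.6308, -0.1366], [0.6425, -0.2587], [0.421, -0.2912], [0.4017, -0.1651]]
box S [[0.4096, -0.1634], [0.6238, -0.1296]]
```

>>> servo_tool --pt "0 0 -1.5 1.1 1" --pt "0 0 -3 2.2 1" --pt "0 0 -4 3.3 1" --pt "0 0 -4 4.4 1" --pt "0 0 -4 5.5 1"

```text
time: 0.82
tool_pos: [0.1868, 0.5183, 0.3087]
ee_rot: [3.136, -0.003, 2.214]
wrist_force: [-0.1, 0.1, -0.7]
width: 0.064
finger_force: 0.0
```

>>> servo_tool --pt "-1.6 -0.2 0 1.1 1" --pt "-3.2 -0.4 0 2.2 1" --pt "-4.8 -0.6 0 3.3 1" --pt "-6.4 -0.8 0 4.4 1" --pt "-8 -1 0 5.5 1" --pt "-9.6 -1.3 0 6.6 1" --pt "-11.2 -1.5 0 7.7 1" --pt "-12.8 -1.7 0 8.8 1" --pt "-14.4 -1.9 0 9.9 1" --pt "-16 -2.1 0 11 1"

```text
time: 1.65
tool_pos: [0.3868, 0.1652, 0.3059]
ee_rot: [3.141, -0.001, 1.062]
wrist_force: [1.7, 0.0, 0.6]
width: 0.0007
finger_force: 0.0
```

```bash
cat > go.py <<'E'
import sys
from bench import robot
import numpy as np
from scipy.spatial.transform import Rotation as R
# args x y z yaw : remaining move in tool units
x,y,z,yaw=map(float,sys.argv[1:5]); o=robot.get_obs(); r=o["ee_rot"]
d=R.from_euler("xyz",r).inv().apply(np.array([x,y,z])-o["tool_pos"])/.025
t=-np.degrees((yaw-r[2]+np.pi)%(2*np.pi)-np.pi)/6
print("t",round(o["time"],2),"pos",o["tool_pos"].round(4),"rot",r.round(4),"F",o["wrist_force"].round(2),"w",round(o["width"],4),"ff",o["finger_force"])
print("units",d.round(2),"turn",round(t,2))
E
python3 go.py .590 -.204 .15 .152
```

```text
t 1.65 pos [0.3868 0.1652 0.3059] rot [ 3.1408e+00 -1.1000e-03  1.0624e+00] F [1.66 0.02 0.59] w 0.0007 ff 0.0
units [-8.95 14.28  6.24] turn 8.69
```

>>> servo_tool --pt "-0.9 1.4 0 0.9 1" --pt "-1.8 2.8 0 1.8 1" --pt "-2.7 4.2 0 2.7 1" --pt "-3.6 5.6 0.5 3.6 1" --pt "-4.5 7 1 4.5 1" --pt "-5.4 8.5 2 5.4 1" --pt "-6.3 9.9 3 6.3 1" --pt "-7.2 11.3 4 7.2 1" --pt "-8.1 12.8 5 8.1 1" --pt "-8.9 14.2 6 8.7 1"

```text
time: 2.48
tool_pos: [0.5731, -0.1712, 0.1755]
ee_rot: [3.141, -0.001, 0.152]
wrist_force: [0.5, 0.9, 0.3]
width: 0.0
finger_force: 0.0
```

>>> servo_tool --pt "0 0 0 0 1" --pt "0 0 0 0 1" --pt "0 0 0 0 1"

```text
time: 2.73
tool_pos: [0.5725, -0.1689, 0.1766]
ee_rot: [-3.141, -0.0, 0.157]
wrist_force: [0.6, -0.5, 0.6]
width: 0.0006
finger_force: 0.0
```

```bash
python3 go.py .590 -.204 .06 .152
```

```text
t 2.73 pos [ 0.5725 -0.1689  0.1766] rot [-3.1408 -0.      0.1573] F [ 0.61 -0.54  0.59] w 0.0006 ff 0.0
units [0.47 1.5  4.66] turn 0.05
```

>>> servo_tool --pt "0.2 0.7 1 0 1" --pt "0.5 1.5 2 0 1" --pt "0.5 1.5 3 0 1" --pt "0.5 1.5 3.8 0 1" --pt "0.5 1.5 4.2 0 1" --pt "0.5 1.5 4.5 0 1" --pt "0.5 1.5 4.7 0 1" --pt "0.5 1.5 4.7 0 1" --pt "0.5 1.5 4.7 0 1" --pt "0.5 1.5 4.7 0 1"

```text
time: 3.57
tool_pos: [0.5918, -0.2045, 0.0607]
ee_rot: [3.14, -0.003, 0.157]
wrist_force: [0.5, -0.3, -0.8]
width: 0.0003
finger_force: 0.0
```

```bash
python3 go.py .590 -.204 .05 .152
```

```text
t 3.57 pos [ 0.5918 -0.2045  0.0607] rot [ 3.1399e+00 -2.7000e-03  1.5720e-01] F [ 0.46 -0.34 -0.76] w 0.0003 ff 0.0
units [-0.07 -0.03  0.43] turn 0.05
```

>>> servo_tool --pt "0 0 0.2 0 1" --pt "0 0 0.35 0 1" --pt "0 0 0.42 0 1" --pt "0 0 0.44 0 1" --pt "0 0 0.46 0 1" --pt "0 0 0.48 0 1" --pt "0 0 0.5 0 1" --pt "0 0 0.52 0 1" --pt "0 0 0.52 0 1"

```text
time: 4.32
tool_pos: [0.5908, -0.2043, 0.0458]
ee_rot: [-3.141, -0.0, 0.157]
wrist_force: [-0.2, -0.2, -1.0]
width: 0.0007
finger_force: 0.0
```

```bash
python3 go.py .590 -.204 .045 .152
```

```text
t 4.32 pos [ 0.5908 -0.2043  0.0458] rot [-3.1415 -0.      0.1568] F [-0.17 -0.17 -0.95] w 0.0007 ff 0.0
units [-0.03 -0.02  0.03] turn 0.05
```

>>> servo_tool --pt "0 0 0.01 0 1" --pt "0 0 0.02 0 1" --pt "0 0 0.03 0 1" --pt "0 0 0.04 0 1" --pt "0 0 0.04 0 1"

```text
time: 4.73
tool_pos: [0.5908, -0.2044, 0.045]
ee_rot: [3.142, -0.0, 0.157]
wrist_force: [-0.3, -0.1, 0.5]
width: 0.0008
finger_force: 0.4
```

>>> servo_tool --pt "0 0 0.01 0 1" --pt "0 0 0.02 0 1" --pt "0 0 0.03 0 1" --pt "0 0 0.04 0 1" --pt "0 0 0.04 0 1"

```text
time: 5.15
tool_pos: [0.5908, -0.2044, 0.0449]
ee_rot: [3.141, -0.0, 0.157]
wrist_force: [-1.4, 0.7, 5.6]
width: 0.0003
finger_force: 2.7
```

>>> servo_tool --pt "0 0 0.02 0 1" --pt "0 0 0.04 0 1" --pt "0 0 0.05 0 1" --pt "0 0 0.05 0 1"

```text
time: 5.48
tool_pos: [0.5909, -0.2045, 0.0447]
ee_rot: [3.141, -0.001, 0.157]
wrist_force: [-3.3, 1.5, 8.3]
width: 0.0007
finger_force: 4.5
```

>>> servo_tool --pt "0 0 0.03 0 1" --pt "0 0 0.06 0 1" --pt "0 0 0.06 0 1" --pt "-0.06 0 0.06 0 1" --pt "-0.15 0 0.06 0 1" --pt "-0.3 0 0.06 0 1" --pt "-0.45 0 0.06 0 1" --pt "-0.6 0 0.06 0 1"

```text
time: 6.15
tool_pos: [0.5804, -0.2062, 0.0447]
ee_rot: [3.14, -0.011, 0.157]
wrist_force: [4.9, 2.8, 7.7]
width: 0.0003
finger_force: 4.1
```

```bash
cat > pic.py <<'E'
from bench import robot
from h import *
import sys
T=robot.snapshot("top");S=robot.snapshot("scene")
n=sys.argv[1]
a=cv2.resize(T["image"][140:290,260:370],None,fx=3.6,fy=3.6,interpolation=cv2.INTER_CUBIC)
b=cv2.resize(S["image"][125:215,165:275],None,fx=3.6,fy=3.6,interpolation=cv2.INTER_CUBIC)
c=np.zeros((540,792,3),np.uint8);c[:540,:396]=a;c[:324,396:]=b;cv2.imwrite(f"pics/{n}.png",c)
E
python3 pic.py p1; python3 go.py .55 -.21 .045 .152
```

```text
t 6.25 pos [ 0.5796 -0.2063  0.0447] rot [ 3.1398 -0.0097  0.1572] F [3.08 2.67 8.99] w 0.0003 ff 4.425060987705365
units [-1.19 -0.04 -0.02] turn 0.05
```

View pics/p1.png

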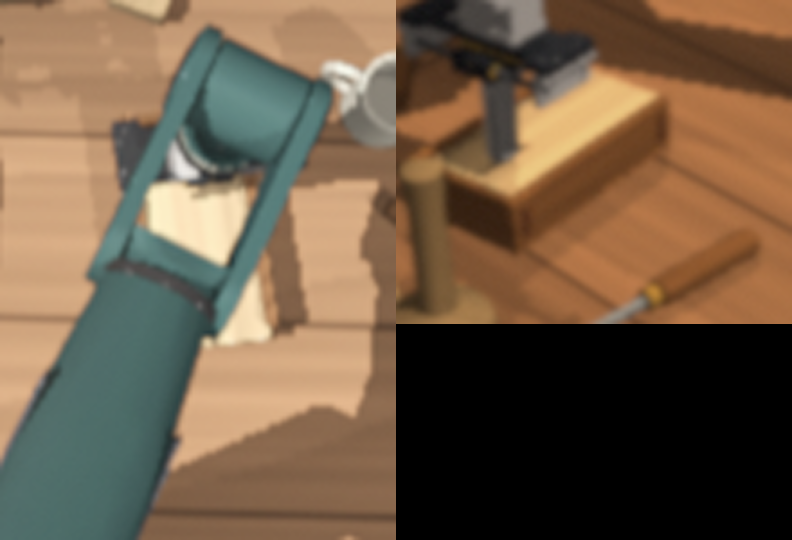

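The lid's near edge moved about 3 px (≈11 mm), so it follows the fingertip. I'll continue in stages, with slightly more press.

>>> servo_tool --pt "0 0 0.03 0 1" --pt "-0.12 0 0.05 0 1" --pt "-0.24 0 0.05 0 1" --pt "-0.36 0 0.05 0 1" --pt "-0.48 0 0.05 0 1" --pt "-0.6 0 0.05 0 1" --pt "-0.72 0 0.05 0 1" --pt "-0.84 0 0.05 0 1"

```text
time: 6.92
tool_pos: [0.5604, -0.2093, 0.0446]
ee_rot: [3.139, -0.013, 0.158]
wrist_force: [4.0, 4.3, 11.6]
width: 0.0007
finger_force: 5.9
```

>>> servo_tool --pt "-0.12 0 0 0 1" --pt "-0.24 0 0 0 1" --pt "-0.36 0 0 0 1" --pt "-0.48 0 0 0 1" --pt "-0.6 0 0 0 1" --pt "-0.72 0 0 0 1" --pt "-0.84 0 0 0 1" --pt "-0.96 0 0 0 1"

```text
time: 7.58
tool_pos: [0.5367, -0.2128, 0.0446]
ee_rot: [3.14, -0.013, 0.158]
wrist_force: [3.2, 6.2, 11.9]
width: 0.0005
finger_force: 6.3
```

>>> servo_tool --pt "-0.12 -0.02 0 0 1" --pt "-0.24 -0.04 0 0 1" --pt "-0.36 -0.05 0 0 1" --pt "-0.48 -0.06 0 0 1" --pt "-0.6 -0.06 0 0 1" --pt "-0.72 -0.07 0 0 1" --pt "-0.84 -0.07 0 0 1" --pt "-0.96 -0.08 0 0 1"

```text
time: 8.25
tool_pos: [0.5128, -0.2162, 0.0447]
ee_rot: [3.137, -0.013, 0.157]
wrist_force: [4.9, 1.1, 10.8]
width: 0.0002
finger_force: 5.8
```

```bash
python3 pic.py p2; python3 go.py .4864 -.22 .045 .152
```

```text
t 8.35 pos [ 0.5123 -0.2163  0.0447] rot [ 3.1367 -0.0118  0.1571] F [ 3.16  1.99 12.25] w 0.0004 ff 6.179783397819847
units [-1.05 -0.02 -0.03] turn 0.05
```

View pics/p2.png

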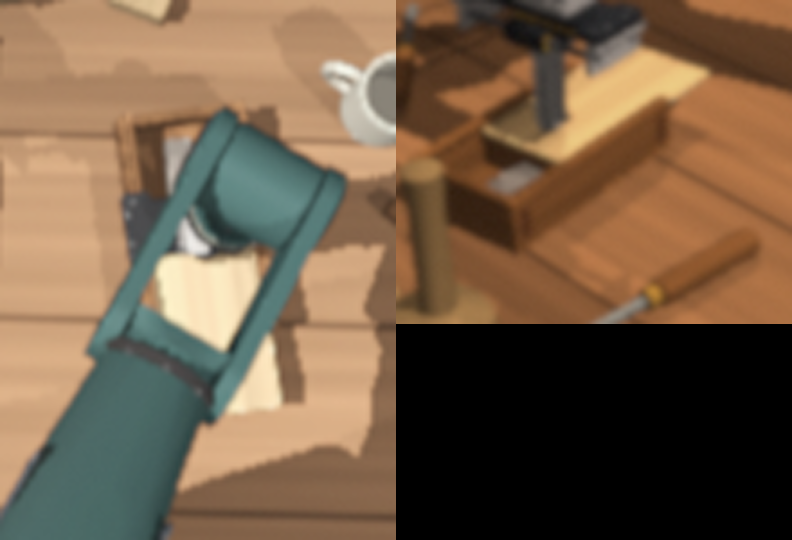

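The lid is about 78 mm open and the grey stone is visible. Sliding on to the stop.

>>> servo_tool --pt "-0.12 0 0 0 1" --pt "-0.24 0 0 0 1" --pt "-0.36 -0.02 0 0 1" --pt "-0.48 -0.02 0 0 1" --pt "-0.6 -0.03 0 0 1" --pt "-0.72 -0.03 0 0 1" --pt "-0.8 -0.03 0 0 1" --pt "-0.8 -0.03 0 0 1"

```text
time: 9.02
tool_pos: [0.4939, -0.2192, 0.0448]
ee_rot: [3.135, -0.015, 0.157]
wrist_force: [7.1, 1.2, 10.6]
width: 0.0004
finger_force: 5.2
```

>>> servo_tool --pt "0 0 -0.3 0 1" --pt "0 0 -1.3 0 0.5" --pt "0 0 -2.6 0 0.5" --pt "0 -1 -4 0 0.5" --pt "0 -2.5 -5 0 0.5" --pt "0 -4 -5 0 0.5" --pt "0 -5.5 -5 0 0.5" --pt "0 -7 -5 0 0.5" --pt "0 -8 -5 0 0.5" --pt "0 -8 -5 0 0.5"

```text
time: 9.85
tool_pos: [0.455, -0.0164, 0.1645]
ee_rot: [-3.139, 0.001, 0.162]
wrist_force: [0.7, 0.1, 0.1]
width: 0.0468
finger_force: 0.0
```

```bash
python3 pic.py p3; python3 go.py .4864 -.22 .045 .152
```

```text
t 9.95 pos [ 0.4559 -0.0199  0.1645] rot [3.141e+00 8.000e-04 1.589e-01] F [ 0.23 -0.46  0.06] w 0.0472 ff 0.0
units [-0.06  8.09  4.78] turn 0.07
```

View pics/p3.png

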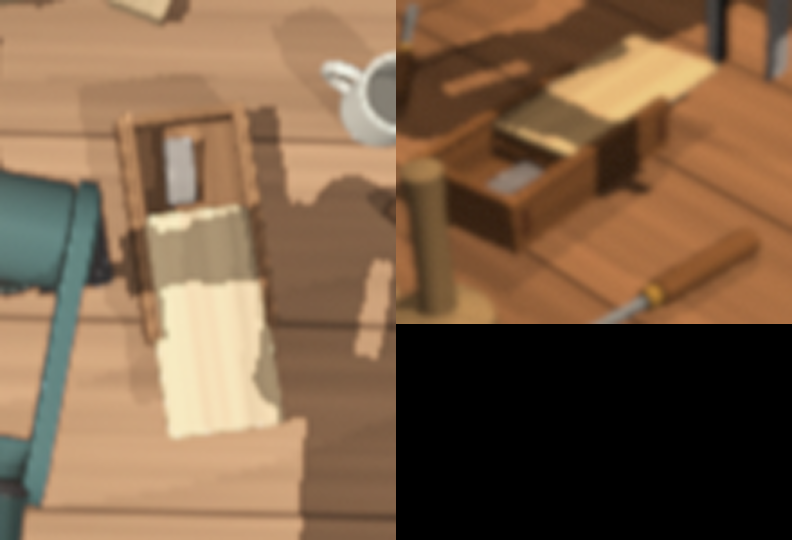

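Lid looks fully open (edge near the divider); the stone is at crop (181,170), i.e. top pixel ≈(310,187), turned slightly. I'll measure both.

Run:
```python
from bench import robot
from h import *
T=robot.snapshot("top")
f=lambda c:np.array(c)/3.6-.4+[260,140]
ax=np.array([np.cos(.152),np.sin(.152)]);ay=np.array([-ax[1],ax[0]])
B=np.array([.5255,-.2135])
p=plane(T,f([(170,437),(283,420),(146,217),(243,205)]),.045)[:,:2]-B
print("lid corners in box",np.c_[p@ax,p@ay].round(4).tolist())
x0,y0,x1,y1=298,172,324,200;k=8
im=cv2.resize(T["image"][y0:y1,x0:x1],None,fx=k,fy=k,interpolation=cv2.INTER_CUBIC)
h=cv2.cvtColor(im,cv2.COLOR_BGR2HSV); m=((h[...,1]<60)&(h[...,2]>90)).astype(np.uint8)*255
print(h[100,::8].tolist())
c=max(cv2.findContours(m,0,1)[0],key=cv2.contourArea)
P=plane(T,(c[:,0]+.5)/k-.5+[x0,y0],.026)[:,:2].astype(np.float32)*1000
r=cv2.minAreaRect(P);b=cv2.boxPoints(r);e=max((b[1]-b[0],b[2]-b[1]),key=np.linalg.norm);e=e*np.sign(e[0])
M=cv2.moments(c)
print(r,"yaw",np.arctan2(e[1],e[0]),"fillcentroid",plane(T,((M["m10"]/M["m00"]+.5)/k-.5+x0,(M["m01"]/M["m00"]+.5)/k-.5+y0),.026))
q=np.array(r[0])/1000-B;print("in box",q@ax,q@ay)
```

```text
lid corners in box [[-0.2103, 0.0558], [-0.2082, -0.0579], [0.0099, 0.048], [0.0096, -0.0511]]
[[13, 128, 140], [13, 127, 124], [12, 126, 109], [13, 127, 108], [13, 126, 107], [13, 128, 96], [12, 129, 83], [12, 107, 88], [13, 53, 120], [15, 31, 164], [17, 28, 183], [14, 28, 183], [14, 28, 182], [15, 28, 183], [15, 28, 181], [14, 37, 166], [13, 73, 136], [13, 124, 117], [13, 132, 124], [13, 128, 151], [14, 126, 166], [14, 124, 167], [14, 124, 169], [14, 123, 172], [14, 124, 175], [14, 125, 171]]
((579.1360473632812, -200.7723388671875), (68.91893768310547, 30.796926498413086), 4.0510077476501465) yaw 0.07070344 fillcentroid [[ 0.57890241 -0.20059495  0.026     ]]
in box 0.054944799345401356 0.004459591860411059
```

```bash
python3 go.py .580 -.2017 .09 .07
```

```text
t 10.0 pos [ 0.4561 -0.0207  0.1644] rot [3.141e+00 9.000e-04 1.572e-01] F [-0.09  0.03 -0.71] w 0.0468 ff 0.0
units [3.76 7.92 2.98] turn 0.83
```

>>> servo_tool --pt "0.6 1.3 0 0.2 0.5" --pt "1.2 2.6 0 0.4 0.5" --pt "1.8 3.9 0 0.6 0.5" --pt "2.4 5.2 0.3 0.8 0.5" --pt "3 6.5 0.8 0.8 0.5" --pt "3.5 7.4 1.5 0.8 0.5" --pt "3.8 7.9 2.2 0.8 0.5" --pt "3.8 7.9 3 0.8 0.5" --pt "3.8 7.9 3 0.8 0.5" --pt "3.8 7.9 3 0.8 0.5"

```text
time: 10.83
tool_pos: [0.5795, -0.2018, 0.0876]
ee_rot: [-3.139, 0.004, 0.071]
wrist_force: [-0.6, 0.4, 0.2]
width: 0.0471
finger_force: 0.0
```

```bash
python3 go.py .580 -.2017 .015 .07
```

```text
t 10.83 pos [ 0.5795 -0.2018  0.0876] rot [-3.1394  0.0044  0.0707] F [-0.56  0.35  0.19] w 0.0471 ff 0.0
units [0.03 0.   2.9 ] turn 0.01
```

>>> servo_tool --pt "0 0 0.8 0 0.5" --pt "0 0 1.6 0 0.5" --pt "0 0 2.1 0 0.5" --pt "0 0 2.5 0 0.5" --pt "0 0 2.7 0 0.5" --pt "0 0 2.8 0 0.5" --pt "0 0 2.8 0 0.5" --pt "0 0 2.8 0 0.5"

```text
time: 11.5
tool_pos: [0.5817, -0.2008, 0.0209]
ee_rot: [3.141, -0.002, 0.073]
wrist_force: [-0.1, -0.4, 0.1]
width: 0.047
finger_force: 0.0
```

```bash
python3 go.py .580 -.2017 .0145 .07
```

```text
t 11.5 pos [ 0.5817 -0.2008  0.0209] rot [ 3.1408e+00 -1.6000e-03  7.3200e-02] F [-0.15 -0.43  0.06] w 0.047 ff 0.0
units [-0.07  0.03  0.26] turn 0.03
```

>>> servo_tool --pt "-0.05 0 0.1 0 0.5" --pt "-0.05 0 0.2 0 0.5" --pt "-0.05 0 0.25 0 0.5" --pt "-0.05 0 0.25 0 0.5" --pt "-0.05 0 0.25 0 0.5"

```text
time: 11.92
tool_pos: [0.5797, -0.2006, 0.0135]
ee_rot: [-3.141, 0.0, 0.073]
wrist_force: [0.3, -1.1, -0.0]
width: 0.0469
finger_force: 0.0
```

>>> servo_tool --pt "0 0 0 0 0.65" --pt "0 0 0 0 0.7" --pt "0 0 0 0 0.75" --pt "0 0 0 0 0.85" --pt "0 0 0 0 1" --pt "0 0 0 0 1" --pt "0 0 0 0 1"

```text
time: 12.5
tool_pos: [0.5799, -0.2006, 0.0136]
ee_rot: [-3.142, -0.0, 0.073]
wrist_force: [0.1, 0.7, 0.4]
width: 0.0256
finger_force: 30.0
```

>>> servo_tool --pt "0 0 -0.4 0 1" --pt "0 0 -1.2 0 1" --pt "0 0 -2.2 0 1" --pt "0 0 -3.2 0 1" --pt "0 0 -4.2 0 1" --pt "0 0 -5 0 1" --pt "0 0 -5 0 1" --pt "0 0 -5 0 1"

```text
time: 13.17
tool_pos: [0.5806, -0.201, 0.1402]
ee_rot: [3.14, -0.003, 0.073]
wrist_force: [1.0, -0.4, -2.2]
width: 0.0253
finger_force: 30.0
```

```bash
python3 - <<'E'
from bench import robot
from h import *
S=robot.snapshot("scene");T=robot.snapshot("top")
o=robot.get_obs();c=pix(S,o["tool_pos"])[0].astype(int);print(c)
x0,y0=max(c[0]-60,0),max(c[1]-45,0)
a=cv2.resize(S["image"][y0:y0+90,x0:x0+120],None,fx=6,fy=6,interpolation=cv2.INTER_CUBIC);cv2.imwrite("pics/p4.png",a);print(x0,y0)
E
python3 go.py .5325 .190 .12 .267
```

```text
[193 145]
133 100
t 13.27 pos [ 0.5789 -0.2002  0.1367] rot [-3.14e+00  2.70e-03  7.31e-02] F [ 0.26 -0.18 -0.84] w 0.0253 ff 29.99966025352478
units [ -0.71 -15.7    0.7 ] turn -1.85
```

View pics/p4.png

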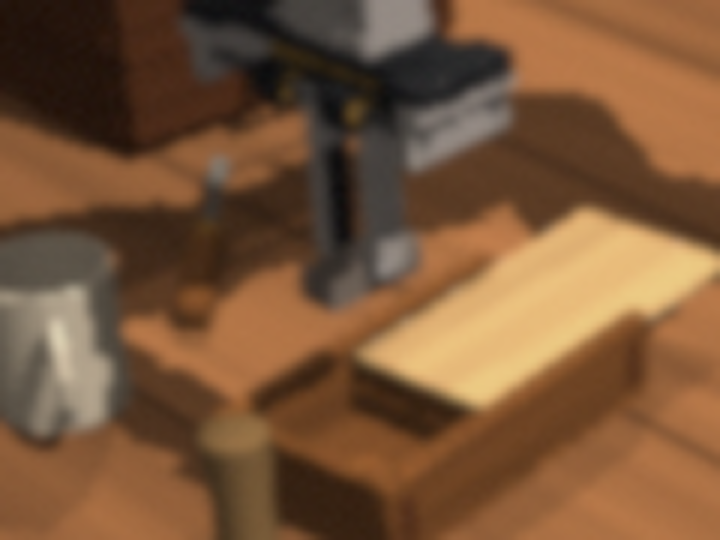

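>>> servo_tool --pt "-0.05 -1 0 -0.2 1" --pt "-0.1 -2.4 0 -0.4 1" --pt "-0.2 -3.9 0 -0.6 1" --pt "-0.3 -5.4 0 -0.8 1" --pt "-0.4 -6.9 0 -1 1" --pt "-0.5 -8.4 0 -1.2 1" --pt "-0.6 -9.9 0 -1.4 1" --pt "-0.7 -11.4 0 -1.6 1" --pt "-0.7 -12.9 0 -1.8 1" --pt "-0.7 -14.3 0 -1.9 1"

```text
time: 14.1
tool_pos: [0.5342, 0.1564, 0.1359]
ee_rot: [-3.141, 0.005, 0.273]
wrist_force: [1.3, -0.5, -2.0]
width: 0.0256
finger_force: 30.0
```

>>> servo_tool --pt "0 0 0 0 1" --pt "0 0 0 0 1" --pt "0 0 0 0 1" --pt "0 0 0 0 1"

```text
time: 14.43
tool_pos: [0.5358, 0.1534, 0.1373]
ee_rot: [3.141, 0.002, 0.271]
wrist_force: [-0.1, 0.1, -1.3]
width: 0.0254
finger_force: 30.0
```

```bash
python3 go.py .5325 .190 .06 .267
```

```text
t 14.43 pos [0.5358 0.1534 0.1373] rot [3.1413e+00 2.4000e-03 2.7060e-01] F [-0.13  0.14 -1.28] w 0.0254 ff 29.999732673168182
units [ 0.27 -1.45  3.09] turn 0.03
```

>>> servo_tool --pt "0.1 -0.7 0.5 0 1" --pt "0.25 -1.45 1 0 1" --pt "0.25 -1.45 2 0 1" --pt "0.25 -1.45 2.7 0 1" --pt "0.25 -1.45 3 0 1" --pt "0.25 -1.45 3 0 1" --pt "0.25 -1.45 3 0 1" --pt "0.25 -1.45 3 0 1"

```text
time: 15.1
tool_pos: [0.5338, 0.1907, 0.0651]
ee_rot: [3.142, -0.003, 0.271]
wrist_force: [-0.3, 0.3, -1.2]
width: 0.0253
finger_force: 30.0
```

```bash
python3 go.py .5325 .190 .0305 .267
python3 - <<'E'
from bench import robot
from h import *
S=robot.snapshot("scene")
o=robot.get_obs();c=pix(S,o["tool_pos"])[0].astype(int);x0,y0=c-[38,32];print(c,x0,y0)
cv2.imwrite("pics/p5.png",cv2.resize(S["image"][y0:y0+66,x0:x0+88],None,fx=9,fy=9,interpolation=cv2.INTER_CUBIC))
# predicted stone bottom corners and recess rim
Rz=lambda a:np.array([[np.cos(a),-np.sin(a)],[np.sin(a),np.cos(a)]])
cs=np.array([[1,1],[1,-1],[-1,-1],[-1,1]])
t=o["tool_pos"]
st=np.c_[cs*[.033,.013]@Rz(o["ee_rot"][2]).T+t[:2],np.full(4,t[2]-.0076)]
rc=np.c_[cs*[.037,.017]@Rz(.267).T+[.5325,.19],np.full(4,.028)]
print("stone bottom crop",((pix(S,st)+.4-[x0,y0])*9).round().tolist());print("top",((pix(S,st+[0,0,.02])+.4-[x0,y0])*9).round().tolist());print("rim",((pix(S,rc)+.4-[x0,y0])*9).round().tolist())
E
```

```text
t 15.1 pos [0.5338 0.1907 0.0651] rot [ 3.1416e+00 -2.7000e-03  2.7080e-01] F [-0.27  0.3  -1.15] w 0.0253 ff 29.999729096889496
units [-0.06  0.02  1.38] turn 0.04
[296 210] 258 178
stone bottom crop [[348.0, 391.0], [270.0, 364.0], [355.0, 248.0], [431.0, 273.0]]
top [[353.0, 340.0], [274.0, 314.0], [360.0, 198.0], [436.0, 223.0]]
rim [[348.0, 473.0], [247.0, 437.0], [342.0, 307.0], [439.0, 339.0]]
```

View pics/p5.png

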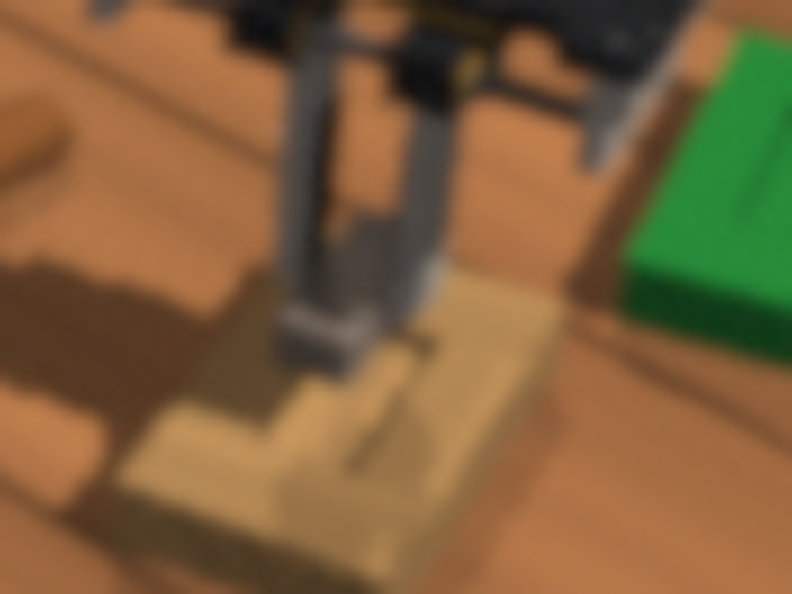

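The rim matches my prediction to within ~1–2 mm and the stone is centred in the fingers. Lowering.

>>> servo_tool --pt "-0.05 0 0.3 0 1" --pt "-0.05 0 0.6 0 1" --pt "-0.05 0 0.8 0 1" --pt "-0.05 0 0.95 0 1" --pt "-0.05 0 1.05 0 1" --pt "-0.05 0 1.1 0 1" --pt "-0.05 0 1.1 0 1" --pt "-0.05 0 1.1 0 1"

```text
time: 15.82
tool_pos: [0.5314, 0.1909, 0.0361]
ee_rot: [-3.142, -0.0, 0.272]
wrist_force: [0.3, -0.1, -0.8]
width: 0.0256
finger_force: 30.0
```

```bash
python3 go.py .5325 .190 .0296 .267
```

```text
t 15.82 pos [0.5314 0.1909 0.0361] rot [-3.1415e+00 -2.0000e-04  2.7210e-01] F [ 0.3  -0.09 -0.79] w 0.0256 ff 29.99967098236084
units [0.03 0.05 0.26] turn 0.05
```

>>> servo_tool --pt "0.03 0.03 0.03 0 1" --pt "0.03 0.03 0.06 0 1" --pt "0.03 0.03 0.1 0 1" --pt "0.03 0.03 0.14 0 1" --pt "0.03 0.03 0.14 0 1" --pt "0.03 0.03 0.14 0 1"

```text
time: 16.32
tool_pos: [0.5322, 0.1903, 0.0325]
ee_rot: [-3.142, 0.0, 0.272]
wrist_force: [-0.4, 1.4, -1.4]
width: 0.0253
finger_force: 30.0
```

```bash
python3 go.py .5325 .190 .0296 .267
```

```text
t 16.32 pos [0.5322 0.1903 0.0325] rot [-3.1415e+00  2.0000e-04  2.7200e-01] F [-0.42  1.4  -1.38] w 0.0253 ff 29.999716579914093
units [0.01 0.02 0.12] turn 0.05
```

No rim contact, and the stone's underside is at about 25 mm, below the rim. Lowering the rest gently.

>>> servo_tool --pt "0 0 0.03 0 1" --pt "0 0 0.06 0 1" --pt "0 0 0.09 0 1" --pt "0 0 0.11 0 1" --pt "0 0 0.11 0 1" --pt "0 0 0.11 0 1"

```text
time: 16.82
tool_pos: [0.5322, 0.1904, 0.0298]
ee_rot: [-3.141, -0.0, 0.272]
wrist_force: [-0.5, 0.1, 0.3]
width: 0.0258
finger_force: 30.0
```

>>> servo_tool --pt "0 0 0.02 0 1" --pt "0 0 0.02 0 1" --pt "0 0 0.02 0 0.72" --pt "0 0 0.02 0 0.65" --pt "0 0 0.02 0 0.55" --pt "0 0 0.02 0 0.5" --pt "0 0 0.02 0 0.5" --pt "0 0 -0.3 0 0.5" --pt "0 0 -1 0 0.5" --pt "0 0 -2 0 0.5"

```text
time: 17.65
tool_pos: [0.5304, 0.1899, 0.0783]
ee_rot: [-3.141, 0.005, 0.272]
wrist_force: [1.0, 0.5, -0.6]
width: 0.047
finger_force: 0.0
```

>>> servo_tool --pt "0 0 -1.5 0 0.5" --pt "0 0 -3 0 0.5" --pt "-1.5 0 -4 0 0.5" --pt "-3 0 -5 0 0.5" --pt "-4.5 0 -5 0 0.5" --pt "-5 0 -5 0 0.5" --pt "-5 0 -5 0 0.5" --pt "-5 0 -5 0 0.5"

```text
time: 18.32
tool_pos: [0.412, 0.1568, 0.2059]
ee_rot: [3.142, -0.003, 0.272]
wrist_force: [-1.1, 0.3, -0.1]
width: 0.0466
finger_force: 0.0
```

```bash
python3 - <<'E'
from bench import robot
from h import *
S=robot.snapshot("scene");T=robot.snapshot("top")
a=cv2.resize(S["image"][190:256,252:340],None,fx=4.5,fy=4.5,interpolation=cv2.INTER_CUBIC)
b=cv2.resize(T["image"][165:231,165:253],None,fx=4.5,fy=4.5,interpolation=cv2.INTER_CUBIC)
cv2.imwrite("pics/p6.png",np.hstack([a,b]))
for n,s,(x0,y0,x1,y1) in(("S",S,(275,200,318,245)),("T",T,(185,180,220,218))):
    k=8;im=cv2.resize(s["image"][y0:y1,x0:x1],None,fx=k,fy=k,interpolation=cv2.INTER_CUBIC)
    h=cv2.cvtColor(im,cv2.COLOR_BGR2HSV);m=((h[...,1]<65)).astype(np.uint8)*255
    c=max(cv2.findContours(m,0,1)[0],key=cv2.contourArea)
    r=cv2.minAreaRect(plane(s,(c[:,0]+.5)/k-.5+[x0,y0],.042)[:,:2].astype(np.float32)*1000);print(n,r)
E
python3 go.py .5325 .190 .0296 .267
```

```text
S ((541.5045776367188, 196.77767944335938), (72.16700744628906, 28.417747497558594), 15.538207054138184)
T ((510.9736328125, 195.3505096435547), (112.55608367919922, 118.056396484375), 2.1234822273254395)
t 18.42 pos [0.4126 0.1569 0.2048] rot [-3.1415e+00 -3.0000e-04  2.7190e-01] F [ 0.3  -0.02  0.11] w 0.0467 ff 0.0
units [4.97 0.01 7.01] turn 0.05
```

View pics/p6.png

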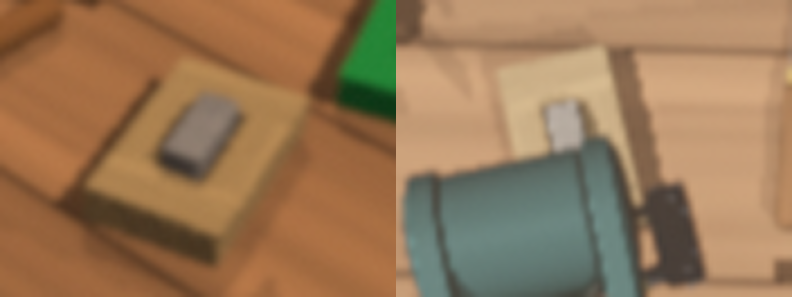

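The stone sits in the recess in both views. I'll clear the arm from the top view for one numeric check.

>>> servo_tool --pt "0 1.5 0 0 0.5" --pt "0 3 0 0 0.5" --pt "0 4.5 0 0 0.5" --pt "0 6 0 0 0.5" --pt "0 7.5 0 0 0.5" --pt "0 7.5 0 0 0.5" --pt "0 7.5 0 0 0.5"

```text
time: 19.0
tool_pos: [0.4631, -0.0256, 0.2036]
ee_rot: [-3.14, 0.002, 0.268]
wrist_force: [0.6, 0.2, -0.4]
width: 0.0467
finger_force: 0.0
```

Run:
```python
from bench import robot
from h import *
S=robot.snapshot("scene");T=robot.snapshot("top")
Rz=np.array([[np.cos(.27),-np.sin(.27)],[np.sin(.27),np.cos(.27)]])
cs=np.array([[1,1],[1,-1],[-1,-1],[-1,1]])*[.033,.013]@Rz.T+[.5325,.19]
for n,s,(x0,y0,x1,y1),vlo in(("T",T,(190,180,220,218),130),("S",S,(280,203,315,240),0)):
    k=8;im=cv2.resize(s["image"][y0:y1,x0:x1],None,fx=k,fy=k,interpolation=cv2.INTER_CUBIC)
    h=cv2.cvtColor(im,cv2.COLOR_BGR2HSV);m=((h[...,1]<62)&(h[...,2]>vlo)).astype(np.uint8)*255
    c=max(cv2.findContours(m,0,1)[0],key=cv2.contourArea);p=(c[:,0]+.5)/k-.5+[x0,y0]
    # expected silhouettes of the stone part above the rim (z .028-.042): seated, and 6 mm higher (on rim)
    def hull(a,b):return cv2.convexHull(np.vstack([pix(s,np.c_[cs,np.full(4,z)]) for z in(a,b)]).astype(np.float32))[:,0]
    q=hull(.028,.042)
    print(n,"meas bbox",p.min(0).round(1),p.max(0).round(1),"seated",q.min(0).round(1),q.max(0).round(1),"onrim",hull(.028,.048).min(0).round(1),"rect",cv2.minAreaRect(plane(s,p,.042)[:,:2].astype(np.float32)*1000))
o=robot.get_obs();print(o["time"],o["wrist_force"],o["tool_pos"])
```

```text
T meas bbox [197.8 186.9] [208.6 205.9] seated [197.1 186.8] [208.5 206.4] onrim [196.9 186.5] rect ((532.2445678710938, 188.5382843017578), (67.97793579101562, 28.869117736816406), 15.185541152954102)
S meas bbox [288.7 211.9] [303.6 227.9] seated [287.  209.1] [305.  228.9] onrim [287.  207.5] rect ((541.508056640625, 196.9886474609375), (69.56009674072266, 27.571796417236328), 14.907463073730469)
19.1 [ 0.1649003  -0.29832129 -0.09457763] [ 0.46257823 -0.02340724  0.20407316]
```

The measurements match a stone lying flat and seated in the recess at yaw 0.26. Handing in.

```bash
python3 -c "
from bench import robot
print(robot.close_job())"
```

```text
the job is handed in; nothing more can be done
None
```

The job is handed in at about 19 s: the lid is slid fully open (about 95 mm) with presses read at 12 N or less, and the slip stone lies flat, let go, in the pale block's recess, within about 3 mm of centre by the cameras; no verdict was returned.

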